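# Index the eyelet press turret and latch its ram

## Robot

A 6-joint arm with a two-finger parallel gripper is mounted at the origin on the work surface. World frame = base frame: x ahead of the robot, y to its left, z up, the work surface at z = 0. Lengths are in m, angles in rad, forces in N, time in s.
With the tool pointing down it reaches from about 0.35 to 0.85 m from the base axis. Payload 8.1 kg.
Tool frame: the origin (TCP) lies midway between the tips of the shut fingers; the grasp point (between the pads) lies 19 mm behind it; z points along the fingers, y is the line along which they close (so a half turn about z gives the same grasp; the last joint's range is limited). The gripper opens to 93 mm and grips with 3 to 60 N. Pads are 15 mm wide; open, the fingers measure 128 mm over their backs; the gripper's body (75 mm by 188 mm) begins 65 mm behind the grasp point.
Start: joints at [1.19, 0.13, 1.488, -0, 1.523, -0.085], TCP at [0.175, 0.574, 0.193] pointing down, gripper open.
Joint ranges: [-2.96, 2.96], [-0.89, 2.26], [0.02, 2.5], [-1.34, 4.48], [0, 2.73], [-2.66, 2.66]. Speed limits (rad/s): [2.39, 2.39, 2.79, 3.14, 3.14, 3.14].

## Interface

Orientations are given as a rotation vector (axis times angle).
In Python, from plant import read_state, read_camera, camera_model, close_job gives the robot as it stands. The module is installed in compiled form; this text tells all that it offers.
- The arm moves only by the tool carry_out, never from a script. Its argument "moves" is a list of rows, each an object of numbers: "jaw": the finger opening in m, from 0 to 0.093; "dx", "dy", "dz": the shift along the tool's x, y, z in m; "yaw": the turn about the tool's z in rad. In form: [{"jaw": .., "dx": .., "dy": .., "dz": .., "yaw": ..}, ...]. A call has 1 to 8 rows; each row shifts and turns the commanded pose from where the row before left it, along the tool's axes as they then stand; what a row does not reach is not made up. A row lasts 1/8 s, in which the tool goes at most 62.5 mm and 10.7 degrees, less where a joint would pass 70% of its speed; a pose out of reach is approached as far as the arm can. A call is refused whole if a number of a shift passes 0.0625 or a number of a turn 0.188, either way. A call with a gripper value outside its range is refused whole. The fingers move at their own pace and stop on an object; "grip_force" is the grip in N (left out, the last holds). Time passes only in rows, so rows that do not move let the fingers close. It gives the time, the measured TCP pose, the force, the opening and the grip force at its end, in the units of the state.
- read_state(): the state, without advancing time (a new reading comes with each control period).
- read_camera(name): name is "scene" or "top" or "wrist"; returns the picture (384x512x3 uint8, red, green, blue); there is no depth.
- camera_model(name): a dict with "camera_matrix" (3x3 intrinsics, pixels), "k1" (the pictures are not rectified: a ray, as slopes to the right and down, at radius r is drawn at 1 + k1 r^2 times it, then the intrinsics apply), "view" (4x4, takes a point from world to camera coordinates). Camera axes: x right, y up, looking along -z (the intrinsics and any distortion apply to the point x, -y, -z); pixel columns grow to the right and rows downward; lengths in m; the calibration is good to about 2 mm. A picture is of the moment at which its call begins: read the wrist's pose just before it. camera_model takes no time and is no camera call; for the wrist camera it gives the pose at the moment of the call.
- close_job(): hands the job in; it is judged then, once.
The state is a dict: "t": time; "q": joint angles; "dq": joint speeds; "joint_torque": joint torques, N m; "tool_pos": TCP position; "orientation": TCP orientation; "force": force on the tool from outside, world axes, zero at the start; "wrist_torque": the same for the moment, N m; "opening": finger opening in m; "gripper_force": force on a finger pad.
Only numpy, scipy, OpenCV 4.12 (cv2) and the standard library are available. Lean on these libraries where they do the work, as an engineer would, in place of code of your own. Each camera call takes 0.05 s, during which the arm holds its last target. There are 200 camera calls.

## Task

On the eyelet press, lift the sprung index plunger by its knob, swing the turret round until the broad-headed die stands under the ram, and let the plunger drop fully home in its notch. Then press the ram lever down until its catch holds it down. Both dies stay standing in their nests, and the other things on the bench are left where they are.

Things in the scene. Friction and masses are not known exactly. Their poses are not given: they have to be found in the camera images.
- plunger (a joint): lift of the sprung index plunger (m): 0 = fully home in a notch; its pin clears the notched ring from 0.011; end stop 0.020; resting on the ring between notches it reads about 0.010. The spring pushes it down with 5 to 9 N.
- plunger_knob (a point): middle of the plunger's black round knob (upright cylinder, 30 mm diameter, 28 mm tall, so it spans 14 mm above and below this point), 91 mm above the bench when home. The plunger sits on an arm of the turret, 120 mm from the turret's axis, and goes round with it: lift and swing it in one go. Under the knob a 12 mm stem leads 15 mm down to a 24 mm boss on the arm.
- turret (a joint): angle of the turret about its upright axis (rad, growing anticlockwise from above). The fixed ring under the plunger has three notches: turret angles -1.047, 0 and +1.047 (60 degrees apart); pin play in a notch is about 0.012 rad. It starts at 0, with an empty nest under the ram; stops at -1.25 and +1.25.
- turret_hub (a point): on the turret's upright axis, top of the hub, 54 mm above the bench; turns with the turret: its -x axis points to the plunger knob. The turret is a steel disc 160 mm across, top 42 mm above the bench, with three round nests (rim 43 mm across, 9 mm high) 55 mm from the axis, 60 degrees apart, the middle one on the far side of the axis from the plunger.
- die_broad: the broad-headed die: loose round steel die 30 mm tall with a 29 mm foot standing in a nest and a flat head 38 mm across; the other die has a thin pin instead. Origin at the middle of its underside, z up. At one of the two outer nests.
- die_slim: the slim die: loose, 29 mm round foot 13 mm high with a 10 mm pin on it, 30 mm tall. Origin at the middle of its underside, z up. In the other outer nest.
- ram_point (a point): fixed point on the press, 74.5 mm above the bench: where the tip of the ram comes when the lever is latched down. A die stands under the ram when it is straight below this point, 55 mm from the turret's axis on the side of the green column.
- ram_lever (a joint): ram lever angle (rad): 0 = sprung up as it starts, growing as it is pressed down; the sprung catch snaps over it on the way (from about 0.2) and, with the lever let go, holds it at about 0.325; hard stop 0.36. Pressing takes up to about 12 N at the pad.
- lever_pad (a point): on the top face of the ram lever's press pad (dark steel plate, 42 x 50 mm, 6 mm thick), at its middle, over the ram, where to press; about 154 mm above the bench when up, about 126 mm when latched. The lever is hinged 82 mm further back in the column, 138 mm above the bench.
- press: the eyelet press, fixed to the bench: green round base 280 mm across, green column 152 mm high. Origin on the turret's axis at bench level; x points from the turret to the column, z up.
- tack_tin: bystander: open steel tin, 70 mm across, 55 mm high; origin under its middle
- spool: bystander: black thread spool, 44 mm across, 55 mm high; origin under its middle
- polish_tin: bystander: flat closed tin, 80 mm across, 30 mm high; origin under its middle
- hammer: bystander: hammer, 240 mm long, lying beside the press
- heel_block: bystander: black rubber heel, about 90 x 56 x 22 mm; origin under it
- glue_jar: bystander: glue jar, 76 mm across, 100 mm high; origin under its middle
- brown_shoe: bystander: brown shoe, 250 mm long, 105 mm high; origin under its middle
Not all that is in view belongs to the job. What is shaped like the die_broad but green is not meant.

How it is judged:
By the outcome, as a careful person would: the job done as asked, in the order asked, and still so for the second after the job is handed in, with the robot touching nothing.
It also fails if it takes over 58 s, if anything falls off the work surface, if the arm or the gripper's body presses on something with over 40 N, if the wrist force passes 120 N, or if a joint passes its speed limit or range.

## Working session

There is one attempt and no reset: what is moved stays moved. The work goes in short steps, Python scripts to look and compute and a tool call to move; the robot and the scene stay as the last step left them, time stands still between calls to the robot, and variables do not carry over. Pictures are saved under pics/ and viewed, at most 10 in all, crops included, and the job is handed in when it is done.

Besides the shell and the picture viewer there is one more tool, called after "Request:" by a JSON object that holds its "op" and its "data". carry_out: Moves the arm, as the interface text tells. Its arguments: {"type":"object","properties":{"moves":{"type":"array","items":{"type":"object","properties":{"jaw":{"type":"number"},"dx":{"type":"number"},"dy":{"type":"number"},"dz":{"type":"number"},"yaw":{"type":"number"}}}},"grip_force":{"type":"number"}},"required":["moves"]}

```bash
mkdir -p pics
cat > h.py <<'E'
import numpy as np, cv2
from plant import *
def save(n,f):
    im=read_camera(n); cv2.imwrite('pics/'+f,im[:,:,::-1]); return im
def proj(n,P,m=None):
    m=m or camera_model(n); K=np.array(m['camera_matrix']);V=np.array(m['view'])
    p=V[:3,:3]@np.array(P,float)+V[:3,3]; s=np.array([p[0],-p[1]])/-p[2]
    s=s*(1+m['k1']*(s@s)); return K[0,0]*s[0]+K[0,2],K[1,1]*s[1]+K[1,2]
def ray(n,uv,m=None):
    m=m or camera_model(n); K=np.array(m['camera_matrix']);V=np.array(m['view'])
    d=np.array([(uv[0]-K[0,2])/K[0,0],(uv[1]-K[1,2])/K[1,1]]); s=d.copy()
    for _ in range(20): s=d/(1+m['k1']*(s@s))
    R=V[:3,:3]; return -R.T@V[:3,3], R.T@np.array([s[0],-s[1],-1.])
def onz(n,uv,z,m=None):
    o,d=ray(n,uv,m); return o+d*(z-o[2])/d[2]
E
python3 - <<'E'
from h import *
a=save('scene','s0.png');b=save('top','t0.png')
for n in('scene','top'):
    m=camera_model(n);V=np.array(m['view']);print(n,-V[:3,:3].T@V[:3,3],m['camera_matrix'],m['k1'])
print(read_state())
E
```

```text
scene [1.20250145 0.47623907 1.14989088] [[415.72323663   0.         254.55150915]
 [  0.         415.72323663 188.65446533]
 [  0.           0.           1.        ]] 0.03352927394510496
top [ 0.35832778 -0.01259093  1.76725293] [[412.1394834    0.         264.11782563]
 [  0.         412.1394834  191.50392626]
 [  0.           0.           1.        ]] -0.11635516494478987
{'t': 0.1, 'q': array([ 1.18958400e+00,  1.31112250e-01,  1.48919782e+00, -5.50319708e-06,
        1.52303998e+00, -8.54156900e-02]), 'dq': array([-0.00045716,  0.00019168, -0.00202022,  0.00078171, -0.00110142,
        0.00264363]), 'joint_torque': array([ 2.02335781e-03, -5.61347401e+01, -4.93092692e+01,  7.71051832e-02,
        2.92550650e-02, -1.23468322e-05]), 'tool_pos': array([0.17467043, 0.57339508, 0.19166146]), 'orientation': array([-4.62884542e-01, -3.10689811e+00,  2.68737006e-03]), 'force': array([-0.30253066, -0.05741795,  0.46963538]), 'wrist_torque': array([ 0.00993088,  0.01380919, -0.03241424]), 'gripper_force': 0.0, 'opening': 0.09246056267746296}
```

View pics/s0.png

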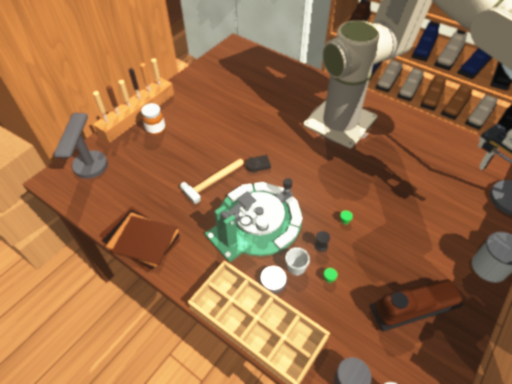

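View pics/t0.png

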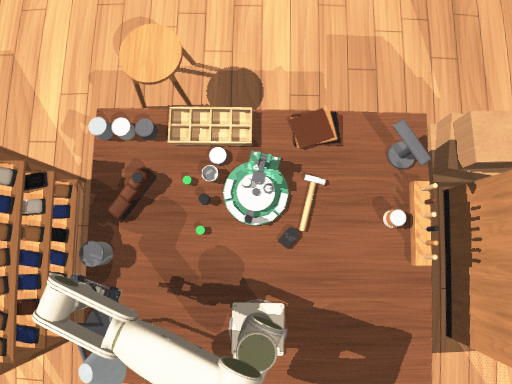

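The scene view shows the press at about (257,215), with its knob at (288,184). In the top view the press is at about (256,192) and the knob at (249,219). I'll enlarge both to tell the dies apart.

Run:
```python
from h import *
a=cv2.imread('pics/s0.png')[170:265,195:315];b=cv2.imread('pics/t0.png')[140:235,205:325]
f=lambda x:cv2.resize(x,None,fx=5,fy=5,interpolation=3)
cv2.imwrite('pics/c0.png',cv2.resize(np.vstack([f(a),f(b)]),(480,600+160))[:0] if 0 else cv2.resize(np.hstack([f(a),f(b)]),(800,317)))
# base ring via green mask, top
im=cv2.imread('pics/t0.png');h=cv2.cvtColor(im,cv2.COLOR_BGR2HSV)
m=cv2.inRange(h,(65,60,40),(95,255,255))
n,l,s,c=cv2.connectedComponentsWithStats(m)
for i in range(1,n):
    if s[i,4]>30: print(s[i],c[i])
for n,uv,z in(('top',(249,219),.105),('scene',(288,184),.1),('top',(255,188),.042),('top',(258,206),.042)): print(n,uv,onz(n,uv,z))
```

```text
[ 225  151   64   67 1336] [258.99176647 181.78967066]
[183 176   8   8  53] [186.64150943 179.67924528]
[196 226   9   8  49] [199.95918367 229.36734694]
top (249, 219) [0.45193929 0.03964782 0.105     ]
scene (288, 184) [0.46415793 0.05327717 0.1       ]
top (255, 188) [0.58674503 0.01885904 0.042     ]
top (258, 206) [0.51069779 0.00488938 0.042     ]
```

View pics/c0.png

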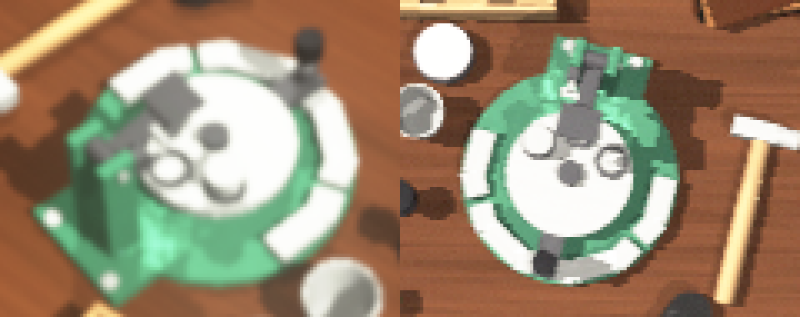

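Candidates: in the top crop, the left nest (540,143), the +y one, looks like a wide disc with a shadow. The right nest (610,160) shows a ring with a small dot. So the broad die is probably on the +y side, and I'll confirm it with the wrist camera. The green discs at (187,180) and (200,229) are on the bench and aren't meant.

Request:
{"op": "carry_out", "data": {"moves": [{"dx": -0.02, "dy": -0.02, "dz": -0.03}, {"dx": -0.035, "dy": -0.036, "dz": -0.03}, {"dx": -0.035, "dy": -0.036, "dz": -0.02}, {"dx": -0.035, "dy": -0.036}, {"dx": -0.035, "dy": -0.036}, {"dx": -0.035, "dy": -0.036}, {"dx": -0.035, "dy": -0.036}, {"dx": -0.035, "dy": -0.036}]}}

```text
invalid input at $.moves[0]: expected keys jaw, dx, dy, dz, yaw
```

Request:
{"op": "carry_out", "data": {"moves": [{"dx": -0.035, "dy": -0.036}, {"dx": -0.035, "dy": -0.036}, {"dx": -0.035, "dy": -0.036}, {"dx": -0.035, "dy": -0.036}, {"dx": -0.015, "dy": -0.02}, {}]}}

```text
invalid input at $.moves[0]: expected keys jaw, dx, dy, dz, yaw
```

Run:
```python
from h import *
from scipy.spatial.transform import Rotation as R
s=read_state();print(s['t'],s['tool_pos'],R.from_rotvec(s['orientation']).as_matrix().round(3))
m=camera_model('wrist');V=np.array(m['view']);print(-V[:3,:3].T@V[:3,3],m)
save('wrist','w0.png')
for P in((.571,.014,.054),(.452,.04,.105)):print(proj('wrist',P,m))
```

```text
0.1 [0.17467043 0.57339508 0.19166146] [[-0.957  0.292 -0.001]
 [ 0.292  0.957 -0.002]
 [ 0.    -0.002 -1.   ]]
[0.10074051 0.5955725  0.38394133] {'camera_matrix': array([[279.19286738,   0.        , 259.1819743 ],
       [  0.        , 279.19286738, 187.75153801],
       [  0.        ,   0.        ,   1.        ]]), 'k1': -0.041440738665333814, 'view': array([[ 0.29090669,  0.95675006, -0.00162097, -0.59849776],
       [-0.91994322,  0.27924909, -0.2751807 ,  0.03201572],
       [-0.2628265 ,  0.08154311,  0.96139116, -0.39120536],
       [ 0.        ,  0.        ,  0.        ,  1.        ]])}
(np.float64(37.4377679681983), np.float64(454.544316696763))
(np.float64(-10.278486984104006), np.float64(440.00712399824766))
```

View pics/w0.png

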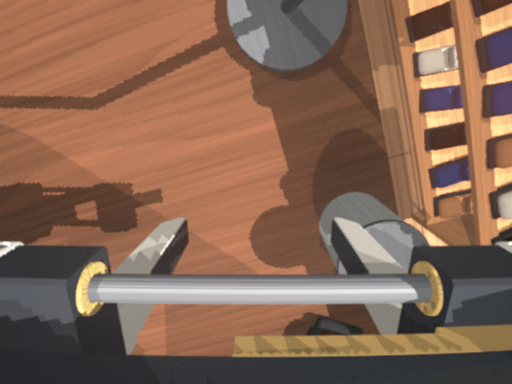

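All five keys are needed in every row.

Request:
{"op": "carry_out", "data": {"moves": [{"jaw": 0.093, "dx": -0.016, "dy": -0.012, "dz": -0.03, "yaw": 0}, {"jaw": 0.093, "dx": -0.035, "dy": -0.025, "dz": -0.03, "yaw": 0}, {"jaw": 0.093, "dx": -0.035, "dy": -0.025, "dz": -0.03, "yaw": 0}, {"jaw": 0.093, "dx": -0.04, "dy": -0.028, "dz": -0.02, "yaw": 0}, {"jaw": 0.093, "dx": -0.04, "dy": -0.028, "dz": 0, "yaw": 0}, {"jaw": 0.093, "dx": -0.04, "dy": -0.028, "dz": 0, "yaw": 0}, {"jaw": 0.093, "dx": -0.04, "dy": -0.028, "dz": 0, "yaw": 0}, {"jaw": 0.093, "dx": -0.04, "dy": -0.028, "dz": 0, "yaw": 0}]}}

```text
t: 1.15
tool_pos: [0.3902, 0.2959, 0.3024]
orientation: [-0.463, -3.107, 0.0]
force: [0.6, 1.4, 0.7]
opening: 0.0927
gripper_force: 0.0
```

Request:
{"op": "carry_out", "data": {"moves": [{"jaw": 0.093, "dx": -0.04, "dy": -0.028, "dz": 0, "yaw": 0}, {"jaw": 0.093, "dx": -0.04, "dy": -0.028, "dz": 0, "yaw": 0}, {"jaw": 0.093, "dx": -0.04, "dy": -0.028, "dz": 0, "yaw": 0}, {"jaw": 0.093, "dx": -0.04, "dy": -0.028, "dz": 0, "yaw": 0}, {"jaw": 0.093, "dx": -0.04, "dy": -0.028, "dz": 0, "yaw": 0}, {"jaw": 0.093, "dx": -0.04, "dy": -0.028, "dz": 0, "yaw": 0}, {"jaw": 0.093, "dx": -0.04, "dy": -0.028, "dz": 0, "yaw": 0}, {"jaw": 0.093, "dx": 0, "dy": 0, "dz": 0, "yaw": 0}]}}

```text
t: 2.15
tool_pos: [0.6011, 0.0253, 0.301]
orientation: [-0.468, -3.104, 0.001]
force: [0.0, 0.3, -0.1]
opening: 0.093
gripper_force: 0.0
```

Run:
```python
from h import *
s=read_state();print(s['t'],s['tool_pos'],s['q'],s['force'])
m=camera_model('wrist');im=save('wrist','w1.png');np.save('m1.npy',m,allow_pickle=True)
for P in((.571,.014,.054),(.452,.04,.105)):print(proj('wrist',P,m))
```

```text
2.15 [0.60112881 0.02527426 0.30096879] [-4.27298081e-02  1.19318723e-01  1.30496727e+00 -6.77955937e-04
  1.71953634e+00 -1.31407069e+00] [ 0.04463179  0.33918178 -0.06426963]
(np.float64(247.24972785007301), np.float64(142.5760350250898))
(np.float64(236.610927410357), np.float64(52.44212834829719))
```

View pics/w1.png

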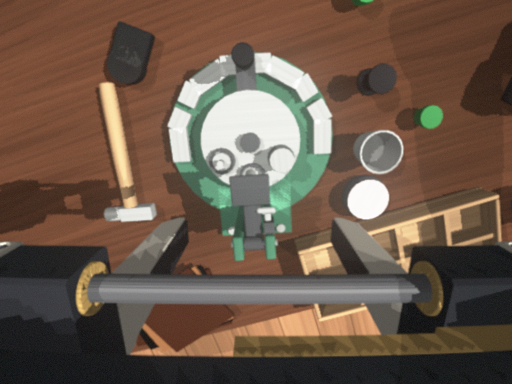

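The wrist view shows the broad head at (281,158) on the +y side and the slim die with its rim and pin at (221,160). The hub is at (249,143), the knob top at (242,52) and the lever pad at (250,189). I'll confirm this in one crop and measure.

Run:
```python
from h import *
m=np.load('m1.npy',allow_pickle=True).item()
im=cv2.imread('pics/w1.png')
cv2.imwrite('pics/c1.png',cv2.resize(im[35:265,165:340],None,fx=2.6,fy=2.6,interpolation=3))
g=cv2.cvtColor(im,6)
def blob(box,lo,hi):
    x,y,w,h=box; k=cv2.inRange(g[y:y+h,x:x+w],lo,hi); n,l,s,c=cv2.connectedComponentsWithStats(k)
    i=1+np.argmax(s[1:,4]); print(s[i]+[x,y,0,0,0],c[i]+[x,y]); return c[i]+[x,y]
kn=blob((225,35,35,40),0,45); hb=blob((236,130,28,25),60,150); pad=blob((225,168,50,45),50,100);
K=onz('wrist',kn,.095,m);H=onz('wrist',hb,.054,m);Pd=onz('wrist',pad,.154,m)
print(K,H,Pd,np.linalg.norm((K-H)[:2]),np.arctan2(*(H-K)[1::-1]),np.arctan2(*(Pd-H)[1::-1]),np.linalg.norm((Pd-H)[:2]))
B=onz('wrist',(281,157),.072,m);print(B,np.linalg.norm((B-H)[:2]))
for n,uv,z in(('top',(248.5,218.6),.105),('top',(256,191.9),.054)):print(onz(n,uv,z))
```

```text
Traceback (most recent call last):
ValueError: attempt to get argmax of an empty sequence
```

View pics/c1.png

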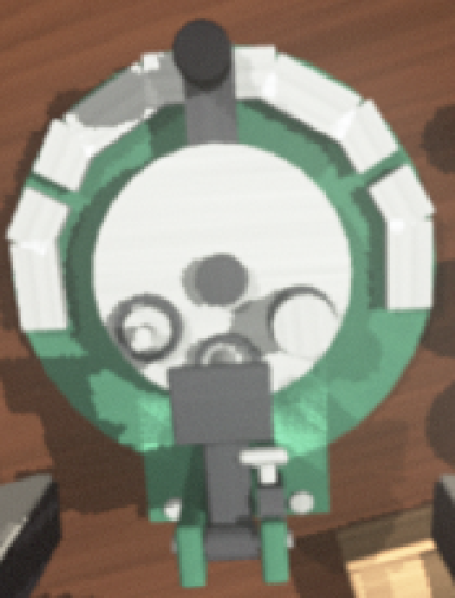

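The crop confirms it: the wide flat head is at right (304,321) on the +y side, and the pin die in its rim is at left (145,328). The turret must turn by −60°. From the crop, the knob top is at (204,50), the hub at (222,279) and the pad at (220,405).

Run:
```python
from h import *
m=np.load('m1.npy',allow_pickle=True).item()
f=lambda x,y,z:onz('wrist',(x/2.6+165-.3,y/2.6+35-.3),z,m)
K=f(204,50,.105);H=f(222,279,.054);P=f(220,405,.154);B=f(304,321,.072);S=f(145,328,.072)
n=lambda a,b:(np.linalg.norm((b-a)[:2]),np.arctan2((b-a)[1],(b-a)[0]))
print(K,H,P,B);print(n(K,H),n(H,P),n(H,B),n(H,S))
for uv,z in(((248.5,218.6),.105),((256,191.9),.054)):print(onz('top',uv,z))
print(onz('scene',(195+310*.3,170+38*.3),.105))
```

```text
[0.45619279 0.0474784  0.105     ] [0.57146486 0.01851045 0.054     ] [0.61939273 0.00567748 0.154     ] [0.60715438 0.05822009 0.072     ]
(np.float64(0.11885618078696729), np.float64(-0.24620248068039347)) (np.float64(0.04961617973525186), np.float64(-0.2616189817332477)) (np.float64(0.05339098099949963), np.float64(0.8386655629360258)) (np.float64(0.052203739117937284), np.float64(-1.3359428527546664))
[0.45352014 0.04169542 0.105     ]
[0.56875012 0.01415518 0.054     ]
[0.45868527 0.04926037 0.105     ]
```

Request:
{"op": "carry_out", "data": {"moves": [{"jaw": 0.093, "dx": 0.036, "dy": -0.006, "dz": 0, "yaw": 0}, {"jaw": 0.093, "dx": 0.045, "dy": -0.007, "dz": 0, "yaw": 0}, {"jaw": 0.08, "dx": 0.045, "dy": -0.006, "dz": 0.03, "yaw": 0}, {"jaw": 0.07, "dx": 0.02, "dy": -0.003, "dz": 0.04, "yaw": -0.05}, {"jaw": 0.07, "dx": 0, "dy": 0, "dz": 0.03, "yaw": 0}, {"jaw": 0.07, "dx": 0, "dy": 0, "dz": 0, "yaw": 0}]}}

```text
t: 2.95
tool_pos: [0.4519, 0.0507, 0.2005]
orientation: [-0.382, -3.114, 0.0]
force: [0.3, 0.5, -0.3]
opening: 0.0701
gripper_force: 0.0
```

Run:
```python
from h import *
from scipy.spatial.transform import Rotation as R
s=read_state();print(s['t'],s['tool_pos'],s['q'],s['force'],s['opening'])
T=R.from_rotvec(s['orientation']).as_matrix();print(T.round(3))
m=camera_model('wrist');im=save('wrist','w2.png')
print(proj('wrist',(.455,.0465,.105),m),proj('wrist',(.571,.0175,.054),m))
print(T.T@(np.array([.455,.0465,.073])-s['tool_pos']))
```

```text
2.95 [0.45187713 0.05069158 0.20049296] [-1.33600075e-03 -2.71459385e-01  1.85697236e+00  2.36088685e-04
  1.56018159e+00 -1.32773756e+00] [ 0.28051724  0.51932016 -0.32950937] 0.07013499331595814
[[-0.97   0.242 -0.004]
 [ 0.242  0.97   0.   ]
 [ 0.004 -0.001 -1.   ]]
(np.float64(256.72439565459763), np.float64(187.10041543389966)) (np.float64(257.18636222644716), np.float64(261.2884960089811))
[-0.00455912 -0.00321473  0.12747806]
```

View pics/w2.png

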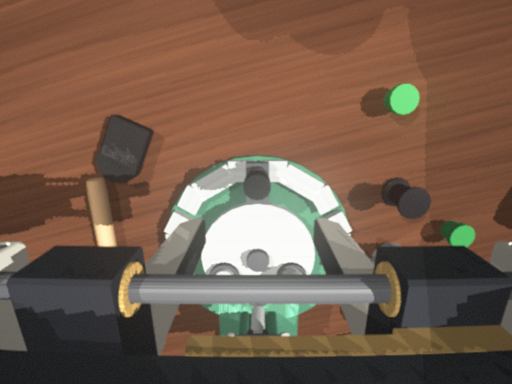

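The knob shows at (257,187) against a predicted (256.7,187.1), and the hub at (258,260) against (257.2,261.3), so both agree. I'll descend and grip.

Request:
{"op": "carry_out", "data": {"grip_force": 40, "moves": [{"jaw": 0.07, "dx": -0.004, "dy": -0.003, "dz": 0.03, "yaw": 0}, {"jaw": 0.07, "dx": 0, "dy": 0, "dz": 0.04, "yaw": 0}, {"jaw": 0.07, "dx": 0, "dy": 0, "dz": 0.035, "yaw": 0}, {"jaw": 0.07, "dx": 0, "dy": 0, "dz": 0.022, "yaw": 0}, {"jaw": 0.045, "dx": 0, "dy": 0, "dz": 0, "yaw": 0}, {"jaw": 0.02, "dx": 0, "dy": 0, "dz": 0, "yaw": 0}, {"jaw": 0.02, "dx": 0, "dy": 0, "dz": 0, "yaw": 0}, {"jaw": 0.02, "dx": 0, "dy": 0, "dz": 0, "yaw": 0}]}}

```text
t: 4.0
tool_pos: [0.4582, 0.0459, 0.0768]
orientation: [0.385, 3.116, 0.0]
force: [0.8, 0.0, -0.2]
opening: 0.0347
gripper_force: 0.0
```

Run:
```python
from h import *
s=read_state();print(s['t'],s['tool_pos'],s['force'],s['wrist_torque'],s['opening'],s['gripper_force'])
```

```text
4.0 [0.45821067 0.045888   0.07677197] [ 0.83598035  0.04155121 -0.22670798] [ 0.02788171 -0.0050049  -0.03213098] 0.03465501565134032 0.0
```

Request:
{"op": "carry_out", "data": {"moves": [{"jaw": 0.02, "dx": 0, "dy": 0, "dz": 0.003, "yaw": 0}, {"jaw": 0.02, "dx": 0, "dy": 0, "dz": 0, "yaw": 0}, {"jaw": 0.02, "dx": 0, "dy": 0, "dz": 0, "yaw": 0}]}}

```text
t: 4.38
tool_pos: [0.4586, 0.0461, 0.0751]
orientation: [0.385, 3.115, 0.001]
force: [-5.9, 2.3, 18.2]
opening: 0.0278
gripper_force: 40.0
```

Request:
{"op": "carry_out", "data": {"moves": [{"jaw": 0.02, "dx": 0, "dy": 0, "dz": -0.006, "yaw": 0}, {"jaw": 0.02, "dx": 0, "dy": 0, "dz": -0.006, "yaw": 0}, {"jaw": 0.02, "dx": 0, "dy": 0, "dz": -0.004, "yaw": 0}, {"jaw": 0.02, "dx": 0, "dy": 0, "dz": 0, "yaw": 0}]}}

```text
t: 4.88
tool_pos: [0.4578, 0.0457, 0.0884]
orientation: [0.385, 3.117, -0.0]
force: [7.2, -0.2, -8.3]
opening: 0.0278
gripper_force: 40.0
```

Run:
```python
from h import *
s=read_state();print(s['t'],s['tool_pos'],s['orientation'],s['force'],s['wrist_torque'],s['opening'],s['gripper_force'])
```

```text
4.875 [0.45782661 0.0456856  0.08842434] [ 3.85104634e-01  3.11679576e+00 -2.36970297e-04] [ 7.20051311 -0.19875821 -8.28553119] [-0.1255849  -1.19981377  0.06202336] 0.02780210412200752 39.997413754463196
```

The knob is gripped and lifted about 13 mm, with the spring pulling at about 8 N. I'll lift slightly more and swing clockwise about the hub.

Request:
{"op": "carry_out", "data": {"moves": [{"jaw": 0.02, "dx": 0, "dy": 0, "dz": -0.003, "yaw": 0}, {"jaw": 0.02, "dx": 0, "dy": 0.0029, "dz": 0, "yaw": 0.025}, {"jaw": 0.02, "dx": -0.0002, "dy": 0.0059, "dz": 0, "yaw": 0.05}, {"jaw": 0.02, "dx": -0.0003, "dy": 0.0088, "dz": 0, "yaw": 0.075}, {"jaw": 0.02, "dx": 0, "dy": 0, "dz": 0, "yaw": 0}]}}

```text
t: 5.5
tool_pos: [0.4632, 0.0625, 0.0909]
orientation: [0.619, 3.08, -0.001]
force: [6.6, -2.0, -8.8]
opening: 0.0279
gripper_force: 40.0
```

```bash
cat > st.py <<'E'
from h import *
from scipy.spatial.transform import Rotation as R
s=read_state();T=R.from_rotvec(s['orientation']).as_matrix()
print(s['t'],s['tool_pos'],'yang',np.degrees(np.arctan2(T[1,1],T[0,1])),'F',s['force'],'Ftool',T.T@s['force'],s['opening'])
r=s['tool_pos'][:2]-[.571,.0175];print(np.linalg.norm(r),np.degrees(np.arctan2(r[1],r[0])))
E
python3 st.py
```

```text
5.5 [0.46321158 0.06253409 0.09091717] yang 67.27639951558956 F [ 6.57303949 -2.00148027 -8.81972146] Ftool [-6.83066389  0.69646913  8.82356048] 0.02788636309299819
0.11681785769655287 157.32478713306745
```

Request:
{"op": "carry_out", "data": {"moves": [{"jaw": 0.02, "dx": -0.0008, "dy": 0.0059, "dz": 0, "yaw": 0.05}, {"jaw": 0.02, "dx": -0.0008, "dy": 0.0088, "dz": 0, "yaw": 0.075}, {"jaw": 0.02, "dx": -0.0003, "dy": 0.0088, "dz": 0, "yaw": 0.075}, {"jaw": 0.02, "dx": -0.0003, "dy": 0.0088, "dz": 0, "yaw": 0.075}, {"jaw": 0.02, "dx": -0.0003, "dy": 0.0088, "dz": 0, "yaw": 0.075}, {"jaw": 0.02, "dx": -0.0003, "dy": 0.0088, "dz": 0, "yaw": 0.075}, {"jaw": 0.02, "dx": -0.0002, "dy": 0.0059, "dz": 0, "yaw": 0.05}, {"jaw": 0.02, "dx": 0, "dy": 0, "dz": 0, "yaw": 0}]}}

```text
t: 6.5
tool_pos: [0.4953, 0.1069, 0.0901]
orientation: [-1.323, -2.846, 0.002]
force: [0.4, 1.5, -8.7]
opening: 0.0279
gripper_force: 40.0
```

```bash
python3 st.py
```

```text
6.5 [0.49530723 0.10693259 0.09011683] yang 40.14933330666313 F [ 0.39811116  1.49853727 -8.66938928] Ftool [0.87134791 1.29175765 8.66801776] 0.027886563308642393
0.11716476473776993 130.24346617698654
```

Request:
{"op": "carry_out", "data": {"moves": [{"jaw": 0.02, "dx": -0.0002, "dy": 0.0059, "dz": 0, "yaw": 0.05}, {"jaw": 0.02, "dx": -0.0003, "dy": 0.0088, "dz": 0, "yaw": 0.075}, {"jaw": 0.02, "dx": -0.0003, "dy": 0.0088, "dz": 0, "yaw": 0.075}, {"jaw": 0.02, "dx": -0.0003, "dy": 0.0088, "dz": 0, "yaw": 0.075}, {"jaw": 0.02, "dx": -0.0003, "dy": 0.0088, "dz": 0, "yaw": 0.075}, {"jaw": 0.02, "dx": -0.0002, "dy": 0.0059, "dz": 0, "yaw": 0.05}, {"jaw": 0.02, "dx": 0, "dy": 0.003, "dz": 0, "yaw": 0.025}, {"jaw": 0.02, "dx": 0, "dy": 0, "dz": 0, "yaw": 0}]}}

```text
t: 7.5
tool_pos: [0.5392, 0.1308, 0.0906]
orientation: [-1.893, -2.504, 0.001]
force: [-1.5, 5.3, -9.3]
opening: 0.0282
gripper_force: 40.0
```

```bash
python3 st.py
```

```text
7.5 [0.53920721 0.13078919 0.09055629] yang 15.83435730597235 F [-1.53445217  5.32487933 -9.29250606] Ftool [ 5.52431513e+00 -2.23180955e-03  9.30276785e+00] 0.028156365379377914
0.11766571824477032 105.67592384040674
```

Request:
{"op": "carry_out", "data": {"moves": [{"jaw": 0.02, "dx": 0.0007, "dy": 0, "dz": 0.004, "yaw": 0}, {"jaw": 0.02, "dx": 0, "dy": 0, "dz": 0.004, "yaw": 0}, {"jaw": 0.02, "dx": 0, "dy": 0, "dz": 0.003, "yaw": 0}, {"jaw": 0.02, "dx": 0, "dy": 0, "dz": 0, "yaw": 0}]}}

```text
t: 8.0
tool_pos: [0.5398, 0.1309, 0.0802]
orientation: [-1.895, -2.504, 0.0]
force: [-2.0, 4.2, -5.8]
opening: 0.0279
gripper_force: 40.0
```

```bash
python3 st.py
```

```text
8.0 [0.53982674 0.13093395 0.08020079] yang 15.768195778957686 F [-2.03483805  4.18881286 -5.79864359] Ftool [ 4.5805344  -0.81560898  5.80210937] 0.027890419949186295
0.11763942468491578 105.36635534724837
```

At 5 mm of lift the spring still pulls, so the pin is in the notch. I'll lower the rest and release.

Request:
{"op": "carry_out", "data": {"moves": [{"jaw": 0.02, "dx": 0, "dy": 0, "dz": 0.003, "yaw": 0}, {"jaw": 0.02, "dx": 0, "dy": 0, "dz": 0.0015, "yaw": 0}, {"jaw": 0.02, "dx": 0, "dy": 0, "dz": 0, "yaw": 0}]}}

```text
t: 8.38
tool_pos: [0.5402, 0.131, 0.0761]
orientation: [-1.895, -2.505, -0.0]
force: [-2.0, 4.8, -5.7]
opening: 0.0276
gripper_force: 40.0
```

Request:
{"op": "carry_out", "data": {"moves": [{"jaw": 0.05, "dx": 0, "dy": 0, "dz": 0, "yaw": 0}, {"jaw": 0.06, "dx": 0, "dy": 0, "dz": 0, "yaw": 0}, {"jaw": 0.06, "dx": 0, "dy": 0, "dz": 0, "yaw": 0}, {"jaw": 0.06, "dx": 0, "dy": 0, "dz": 0, "yaw": 0}]}}

```text
t: 8.88
tool_pos: [0.5407, 0.1305, 0.0766]
orientation: [1.896, 2.504, 0.001]
force: [0.3, 0.1, -0.2]
opening: 0.0592
gripper_force: 0.0
```

```bash
python3 st.py
```

```text
8.875 [0.54067637 0.13052482 0.07655179] yang 15.746817187936342 F [ 0.31857415  0.08133552 -0.2317083 ] Ftool [-0.00808909  0.32851204  0.23196572] 0.0591920539758732
0.11702193392137807 105.0183143069634
```

Request:
{"op": "carry_out", "data": {"moves": [{"jaw": 0.06, "dx": 0, "dy": 0, "dz": -0.03, "yaw": 0}, {"jaw": 0.06, "dx": 0, "dy": 0, "dz": -0.05, "yaw": 0}, {"jaw": 0.06, "dx": 0, "dy": 0, "dz": -0.05, "yaw": 0}, {"jaw": 0.06, "dx": 0, "dy": 0, "dz": -0.05, "yaw": 0}, {"jaw": 0.093, "dx": 0, "dy": -0.02, "dz": -0.04, "yaw": 0}, {"jaw": 0.093, "dx": -0.03, "dy": -0.01, "dz": 0, "yaw": 0}, {"jaw": 0.093, "dx": 0, "dy": 0, "dz": 0, "yaw": 0}]}}

```text
t: 9.75
tool_pos: [0.5199, 0.0923, 0.2971]
orientation: [1.897, 2.502, 0.001]
force: [-0.0, 1.3, -0.6]
opening: 0.0852
gripper_force: 0.0
```

```bash
python3 st.py
python3 - <<'E'
from h import *
m=camera_model('wrist');im=save('wrist','w3.png');np.save('m3.npy',m,allow_pickle=True)
H=np.array([.571,.0175])
for n,a,r,z in(('knobtop',105.8,.12,.105),('ram die',-14.2,.055,.072),('slim',-134.2,.055,.072),('hub',0,0,.054),('pad',-14.2,.055,.154)):
    a=np.radians(a);print(n,proj('wrist',[*(H+r*np.array([np.cos(a),np.sin(a)])),z],m))
cv2.imwrite('pics/c3.png',cv2.resize(im[:260,100:420,::-1],None,fx=2.3,fy=2.3,interpolation=3))
E
```

```text
9.75 [0.51986346 0.09232523 0.2971439 ] yang 15.643821347002888 F [-0.00149363  1.26700548 -0.63363413] Ftool [1.22107128 0.33912935 0.63306678] 0.08515381869508289
0.09062980193722514 124.34920743685295
knobtop (np.float64(280.56372654135544), np.float64(139.9208227701419))
ram die (np.float64(306.5322973118522), np.float64(229.01050478066378))
slim (np.float64(248.00035545957562), np.float64(229.23122162547375))
hub (np.float64(276.86670813926986), np.float64(209.38180988878594))
pad (np.float64(316.52641973537305), np.float64(254.3631046212185))
```

View pics/c3.png

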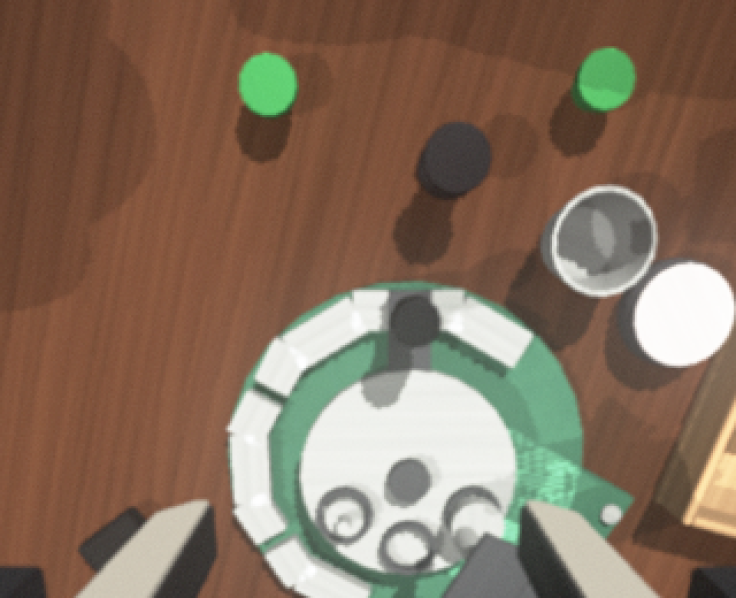

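The knob top is at crop (415,322), which is (280.4,140.0) in the full image and matches the home height and the −60° notch. The broad head is at the ram position (472,520), predicted (475,527). The slim die is at left (343,515) and the bystanders haven't moved. Next is the lever.

Request:
{"op": "carry_out", "data": {"moves": [{"jaw": 0.0, "dx": 0, "dy": 0, "dz": 0, "yaw": -0.1}, {"jaw": 0.0, "dx": 0, "dy": 0, "dz": 0, "yaw": -0.17}, {"jaw": 0.0, "dx": 0, "dy": 0, "dz": 0, "yaw": -0.17}, {"jaw": 0.0, "dx": 0, "dy": 0, "dz": 0, "yaw": -0.17}, {"jaw": 0.0, "dx": 0, "dy": 0, "dz": 0, "yaw": -0.17}, {"jaw": 0.0, "dx": 0, "dy": 0, "dz": 0, "yaw": -0.17}, {"jaw": 0.0, "dx": 0, "dy": 0, "dz": 0, "yaw": -0.1}, {"jaw": 0.0, "dx": 0, "dy": 0, "dz": 0, "yaw": 0}]}}

```text
t: 10.8
tool_pos: [0.5193, 0.0944, 0.2954]
orientation: [-0.385, -3.117, -0.0]
force: [-1.9, -0.0, -0.0]
opening: 0.0176
gripper_force: 0.0
```

```bash
cat >> st.py <<'E'
print(T.T@(np.array([.622,.0045,.165])-s['tool_pos']))
E
python3 st.py
```

```text
10.8 [0.51930722 0.09438225 0.29535114] yang 75.90521685547722 F [-1.86797062 -0.02746515 -0.03795697] Ftool [ 1.80499227 -0.48153279  0.04047674] 0.01759752659271371
0.09264461105820325 123.91542620955047
[-0.12166604 -0.0621465   0.1301969 ]
```

Request:
{"op": "carry_out", "data": {"moves": [{"jaw": 0.0, "dx": -0.03, "dy": -0.015, "dz": 0, "yaw": 0}, {"jaw": 0.0, "dx": -0.04, "dy": -0.02, "dz": 0, "yaw": 0}, {"jaw": 0.0, "dx": -0.04, "dy": -0.02, "dz": 0, "yaw": 0}, {"jaw": 0.0, "dx": -0.012, "dy": -0.007, "dz": 0.03, "yaw": 0}, {"jaw": 0.0, "dx": 0, "dy": 0, "dz": 0.05, "yaw": 0}, {"jaw": 0.0, "dx": 0, "dy": 0, "dz": 0.035, "yaw": 0}, {"jaw": 0.0, "dx": 0, "dy": 0, "dz": 0.01, "yaw": 0}, {"jaw": 0.0, "dx": 0, "dy": 0, "dz": 0, "yaw": 0}]}}

```text
t: 11.8
tool_pos: [0.6227, 0.0042, 0.1711]
orientation: [-0.386, -3.117, 0.0]
force: [0.4, -0.1, 0.4]
opening: 0.0001
gripper_force: 0.0
```

```bash
python3 st.py
python3 - <<'E'
from h import *
im=save('wrist','w4.png'); print(proj('wrist',(.622,.0045,.154)))
E
```

```text
11.8 [0.62265036 0.00417403 0.17114289] yang 75.86658550101245 F [ 0.37588385 -0.06652656  0.36508026] Ftool [-0.38046839  0.02723131 -0.36537694] 0.00014479514008649272
0.05334173907253558 -14.4670114109051
[0.00070553 0.00015796 0.00614342]
(np.float64(259.9712897764339), np.float64(206.10189676068407))
```

View pics/w4.png

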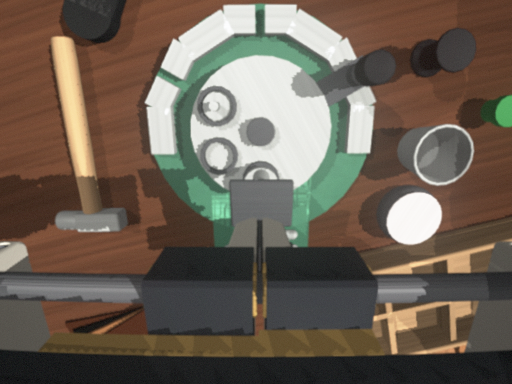

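The view shows the pad at (262,202) under the fingertips and the slim die at (215,105). The nest under the ram at (262,172) is half hidden, so I'll enlarge it before pressing.

Run:
```python
import cv2,numpy as np
a=cv2.imread('pics/w4.png')[85:215,185:315];b=cv2.imread('pics/w3.png')[190:260,230:330]
cv2.imwrite('pics/c4.png',np.hstack([cv2.resize(a,(400,400),interpolation=3),cv2.resize(b,(400,400),interpolation=3)]))
```

```text
(no output)
```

View pics/c4.png

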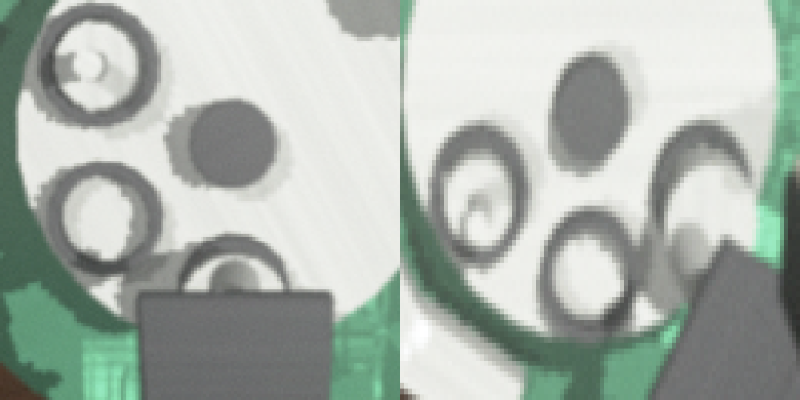

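The slim die is standing, the middle nest is empty, and the broad head covers its nest under the ram. I'll press in small steps.

Request:
{"op": "carry_out", "data": {"moves": [{"jaw": 0.0, "dx": 0, "dy": 0, "dz": 0.01, "yaw": 0}, {"jaw": 0.0, "dx": 0, "dy": 0, "dz": 0.007, "yaw": 0}, {"jaw": 0.0, "dx": 0, "dy": 0, "dz": 0.006, "yaw": 0}, {"jaw": 0.0, "dx": 0, "dy": 0, "dz": 0.006, "yaw": 0}, {"jaw": 0.0, "dx": 0, "dy": 0, "dz": 0.006, "yaw": 0}, {"jaw": 0.0, "dx": 0, "dy": 0, "dz": 0, "yaw": 0}]}}

```text
t: 12.6
tool_pos: [0.6223, 0.0039, 0.1353]
orientation: [-0.385, -3.117, 0.0]
force: [-0.4, 0.4, 0.2]
opening: 0.0006
gripper_force: 0.0
```

```bash
python3 st.py
```

```text
12.6 [0.62229394 0.0039331  0.13529446] yang 75.91505135489906 F [-0.446921    0.35794039  0.20591063] Ftool [ 0.52085801  0.23837171 -0.20529186] 0.0005693950832437575
0.053057789651874444 -14.815087868519692
[ 0.00046132  0.00047186 -0.02970507]
```

Request:
{"op": "carry_out", "data": {"moves": [{"jaw": 0.0, "dx": 0, "dy": 0, "dz": 0.004, "yaw": 0}, {"jaw": 0.0, "dx": 0, "dy": 0, "dz": 0, "yaw": 0}]}}

```text
t: 12.85
tool_pos: [0.6226, 0.0039, 0.1319]
orientation: [-0.385, -3.118, 0.0]
force: [0.3, -1.4, -0.5]
opening: 0.0004
gripper_force: 0.0
```

Request:
{"op": "carry_out", "data": {"moves": [{"jaw": 0.0, "dx": 0, "dy": 0, "dz": 0.004, "yaw": 0}, {"jaw": 0.0, "dx": 0, "dy": 0, "dz": 0, "yaw": 0}]}}

```text
t: 13.1
tool_pos: [0.6228, 0.0039, 0.1279]
orientation: [0.385, 3.118, 0.0]
force: [0.9, -0.2, 0.3]
opening: 0.0006
gripper_force: 0.5
```

```bash
python3 st.py;python3 - <<'E'
from h import *
im=save('wrist','w5.png'); m=camera_model('wrist')
g=cv2.cvtColor(im,cv2.COLOR_RGB2GRAY)
u,v=map(int,proj('wrist',(.60,.01,.13),m)); print(u,v)
print(g[150:250:4,u])
e=np.array([.622,.0045]);d=np.array([.969,-.246])
for z in(.126,.135,.154): print(z,[np.round(proj('wrist',[*(e-d*k),z],m)) for k in(.021,.025)])
E
```

```text
13.1 [0.6227993  0.00388143 0.12792932] yang 75.91557389152398 F [ 0.90798969 -0.23311259  0.2975882 ] Ftool [-0.93742778 -0.00513693 -0.29757061] 0.0006487831494433739
0.05355961646873171 -14.73029605356873
[ 0.0009251   0.00040638 -0.03707069]
260 186
[122 228 232 233 234 110 116 219 129 129 127  94 105  78  75  77  75  77
  48  46  45  43  42  40  39]
0.126 [array([261., 187.]), array([261., 182.])]
0.135 [array([261., 191.]), array([261., 185.])]
0.154 [array([261., 199.]), array([261., 193.])]
```

Run:
```python
from h import *
m=camera_model('wrist')
V=np.array(m['view']);print('cam',-V[:3,:3].T@V[:3,3])
for f in('w4','w5'):
    g=cv2.imread(f'pics/{f}.png',0)
    for r in range(176,226,6):
        k=((g[r]>55)&(g[r]<115)).astype(int)
        # run containing col 261
        a=b=261
        while k[a-1]: a-=1
        while k[b+1]: b+=1
        print(f,r,a,b,g[r,a-3:a+2],g[r,261],g[r,b-1:b+4])
```

```text
cam [0.54778379 0.02205362 0.32038263]
w4 176 261 261 [123 127 133 139 146] 139 [133 139 146 153 158]
w4 182 229 291 [142 145 131 104  93] 109 [111 109 124 172 223]
w4 188 229 272 [131 136 129 107  96] 114 [111 113 115 113 112]
w4 194 230 267 [157 144 121  93  93] 110 [112 112 115 111 114]
w4 200 230 291 [178 166 140 102  95] 108 [113 113 117 122 135]
w4 206 230 292 [165 164 142 105  88] 109 [113 114 126 124 129]
w4 212 231 291 [183 156 121  88  92] 103 [109 111 126 137 140]
w4 218 230 290 [134 129 119 100  83] 105 [106 108 115 130 137]
w4 224 261 263 [51 51 50 53 81] 53 [ 81 109 115 114 113]
w5 176 261 261 [117 127 132 137 137] 137 [132 137 137 133 128]
w5 182 261 261 [124 128 129 132 137] 132 [129 132 137 142 149]
w5 188 261 261 [122 125 128 137 140] 137 [128 137 140 145 149]
w5 194 252 265 [181 176 155 110  96] 95 [ 95 103 117 130 134]
w5 200 206 281 [130 126 122 113 111] 91 [110 113 115 113 108]
w5 206 223 300 [136 135 121  87  73] 77 [110 109 115 125 124]
w5 212 223 300 [136 134 124  97  73] 75 [110 111 115 122 125]
w5 218 224 299 [157 153 131  85  70] 77 [109 114 119 124 132]
w5 224 261 264 [45 47 46 53 83] 53 [110 114 115 113 113]
```

There is no contact force at z = 0.128, so the lever is either latched already or was missed. I'll go back to the earlier height and measure the pad's width again: 62 px means up, about 56 px means latched.

Request:
{"op": "carry_out", "data": {"moves": [{"jaw": 0.0, "dx": 0, "dy": 0, "dz": -0.01, "yaw": 0}, {"jaw": 0.0, "dx": 0, "dy": 0, "dz": -0.016, "yaw": 0}, {"jaw": 0.0, "dx": 0, "dy": 0, "dz": -0.017, "yaw": 0}, {"jaw": 0.0, "dx": 0, "dy": 0, "dz": 0, "yaw": 0}, {"jaw": 0.0, "dx": 0, "dy": 0, "dz": 0, "yaw": 0}]}}

```text
t: 13.78
tool_pos: [0.6228, 0.0039, 0.1712]
orientation: [0.385, 3.118, -0.0]
force: [0.1, 0.4, -0.0]
opening: 0.0002
gripper_force: 0.0
```

```bash
python3 st.py;python3 - <<'E'
from h import *
im=save('wrist','w6.png');save('top','t6.png')
a=cv2.imread('pics/w4.png',0).astype(int);b=cv2.imread('pics/w6.png',0).astype(int)
for r in range(168,240,4): print(r,a[r,212:312:6],b[r,212:312:6])
d=abs(a-b)>25;ys,xs=np.nonzero(d);print(d.sum(),xs.min(),xs.max(),ys.min(),ys.max())
E
```

```text
13.775 [0.62280257 0.00388747 0.17118281] yang 75.91751955909741 F [ 0.12881964  0.36307463 -0.01903404] Ftool [-0.0366018   0.38350731  0.01903762] 0.000215162103946625
0.05356125096372426 -14.723151937558487
[0.00092866 0.00039889 0.00618263]
168 [ 74 220 121 117 121 147  84 133 188 151 119 234 232 237 235 234 232] [ 72 187 114 116 123 148  84 147 193 177 120 234 230 236 235 235 232]
172 [ 86  78  81 113 131 145 140 184 135 174 199 209 230 236 234 232 232] [ 97  78  87 118 133 144 144 186 133 171 212 190 231 236 235 231 233]
176 [142 174 151 136 149 127 227 119 133 167 230 144 236 233 236 233 232] [140 184 149 146 148 130 228 123 127 167 231 138 234 234 237 234 232]
180 [ 95 230 151 100  90  89 106  98  90  98 106  93 102 108 237 236 149] [ 93 231 149 103  93  89  96  95  92  97 103  96 104 103 236 235 166]
184 [ 89 127 147  97 110 114 111 109 113 113 117 115 114 117 236 185 137] [ 91 114 160  95 110 110 111 114 111 112 114 114 118 118 236 164 143]
188 [ 88  88 112  96 109 110 110 112 110 113 113 112 114 114 168 149 146] [ 88 101 109  90 109 110 110 109 112 113 113 112 114 113 178 
[... 1053 characters left out ...]
  73 113 114 108 107 108 140 138 123] [ 93  89  93  87 106 106 111 110  72 117 113 107 104 108 185 177 140]
224 [ 64  82  85  77 113 112 112 113  50 113 114 113 105 109 137 132 106] [ 60  84  87  89 113 113 113 112  48 111 112 115 103 114 175 132 108]
228 [ 59  82  85  81 115 109 110 112  47 114 112 112 106 113 118 131 102] [ 61  81  82  78 113 110 110 113  50 112 114 114 112 117 121 133 104]
232 [ 58  82  82  81 110 112 112 115  47 111 115 108 112 159 169 123  97] [ 58  79  82  81 109 111 111 112  51 113 113 116 111 170 190 125  99]
236 [ 59  79  83  86 111 111 110 114  47 113 110 111 108 206 195 113  97] [ 56  84  78  85 112 112 112 114  48 112 110 113 111 203 196 114  95]
1242 0 511 4 353
```

Run:
```python
from h import *
for f,rs in(('w4',range(176,224,6)),('w5',range(180,246,6)),('w6',range(176,224,6))):
    im=cv2.imread(f'pics/{f}.png').astype(int);S=im.max(2)-im.min(2);g=im.mean(2).astype(int)
    for r in rs:
        k=(S[r]<14)&(g[r]<122); c=np.nonzero(k[195:330])[0]+195
        runs=[(q[0],q[-1],g[r,q].mean().astype(int)) for q in np.split(c,np.nonzero(np.diff(c)>1)[0]+1) if len(q)>3]
        print(f,r,[tuple(map(int,x)) for x in runs])
```

```text
w4 176 [(254, 257, 117)]
w4 182 [(229, 291, 108)]
w4 188 [(229, 291, 111)]
w4 194 [(231, 292, 110)]
w4 200 [(231, 291, 109)]
w4 206 [(231, 291, 108)]
w4 212 [(232, 291, 107)]
w4 218 [(232, 290, 106)]
w5 180 [(199, 234, 94), (242, 248, 97)]
w5 186 [(240, 243, 99), (254, 258, 116)]
w5 192 [(253, 262, 113)]
w5 198 [(222, 300, 102)]
w5 204 [(224, 300, 88)]
w5 210 [(224, 300, 88)]
w5 216 [(225, 299, 85)]
w5 222 [(225, 267, 89), (269, 299, 108)]
w5 228 [(226, 272, 95), (274, 298, 102)]
w5 234 [(225, 298, 97)]
w5 240 [(226, 245, 100), (251, 266, 81), (268, 271, 110), (273, 298, 103)]
w6 176 [(255, 259, 117)]
w6 182 [(229, 292, 109)]
w6 188 [(229, 292, 111)]
w6 194 [(231, 292, 110)]
w6 200 [(231, 292, 110)]
w6 206 [(232, 291, 108)]
w6 212 [(232, 291, 106)]
w6 218 [(232, 290, 106)]
```

Run:
```python
from h import *
for f in('w4','w5'):
    g=cv2.imread(f'pics/{f}.png',0).astype(int); print(f)
    for r in range(208,250,3): print(r,g[r,216:312:4], g[r,256:264])
s=read_state();print(proj('wrist',s['tool_pos']),proj('wrist',s['tool_pos']+[0,0,.0265]))
```

```text
w4
208 [190 167 146 158  94 106 105 106 106 107 108 105 107 108 107 108 105 111
 109 118 142 141 141 157] [108 106 106 107 105 104 110 107]
211 [196 167 147 176  94 105 105 109 104 108 109 106 105 107 111 112 108 109
 113 125 138 139 141 177] [109 108 108 109 106 109 108 108]
214 [188 169 147 187  90 103 101 105 103 105 105 104 104 106 106 109 108 104
 105 128 142 140 141 152] [105 105 106 106 104 105 108 105]
217 [179 168 151 171  90 103 105 107 105 109 109 107 111 111 106 107 108 109
 109 128 139 140 140 132] [109 107 106 105 107 107 108 108]
220 [ 99  90  86  96  85 104 104 109 114 117 100  73 113 112 114 108 104 107
 108 128 140 136 138 123] [100  76  68  69  73  72  90 110]
223 [ 85  90  88  96  82 108 112 112 111 112  98  55 112 115 112 114 113 106
 102 130 138 137 132 105] [ 98  65  48  52  55  55  86 110]
226 [ 82  81  82  87  84 115 111 111 112 111  98  46 111 113 114 113 114 100
  98 122 132 130 130 102] [ 98  67  51  52  46  51  79 108]
229 [ 82  82  81  82  83 112 110 111 113 110  90  47 113 111 113 112 113 102
 112 109 120 131 132 103] [ 90  55  44  53  47  54  79 106]
2
[... 2048 characters left out ...]
1 112 112 111 112 110
  93  93  93 162 160 144] [ 89  55  41  44  43  49  79 104]
238 [ 83  86  83  65 111 110 111 110 111 111  80  41 109 112 111 112 111 111
  93  92  93 134 137 130] [80 48 36 44 41 44 68 97]
241 [ 83  81  76  70 110 112 111 111 110 109  78  40 105 109 109 110 110 111
 102  92  94 127 129 129] [78 46 40 38 40 43 67 97]
244 [ 82  80  78  89 109 111 109 111 110 109  76  37 109 111 109 112 111 112
 110  94  93 113 126 131] [76 51 38 39 37 40 68 95]
247 [45 49 49 58 57 58 62 60 61 66 71 39 89 63 64 61 60 62 62 55 51 58 61 66] [71 44 37 41 39 40 55 78]
(np.float64(259.972898540502), np.float64(216.67837378649165)) (np.float64(260.07407775297054), np.float64(231.96201878440652))
```

Run:
```python
from h import *
m=camera_model('wrist');V=np.array(m['view']);m5={**m};V5=V.copy();V5[:3,3]+=V[:3,:3]@np.array([0,0,.04325]);m5['view']=V5
for a,b in(((229,179.5),(222.5,196.5)),((292,179.5),(300.5,196.5))):
    (o,d),(p,e)=ray('wrist',a,m),ray('wrist',b,m5)
    t=np.linalg.lstsq(np.c_[d,-e],p-o,rcond=None)[0];print(o+d*t[0],p+e*t[1])
for f in('w4','w5','w6'):
    g=cv2.imread(f'pics/{f}.png',0).astype(int);print(f,g[172:204,240],g[172:204,282])
# scene camera: lever location up vs latched
c=read_camera('scene');cv2.imwrite('pics/s6.png',c[:,:,::-1])
for z in(.126,.154):print(proj('scene',(.622,.0045,z)),proj('scene',(.602,.0095,z)))
```

```text
[ 0.59375936 -0.01390385  0.1509013 ] [ 0.5939999  -0.01357147  0.1508974 ]
[0.60433363 0.03363524 0.1559446 ] [0.60424389 0.03401399 0.15594109]
w4 [145 147 150 147 148 144 141 113  93  95 105 109 110 108 111 112 110 107
 109 109 106 110 108 108 110 110 110 109 107 108 106 107] [236 236 236 234 229 223 200 147 102 102 111 116 117 114 116 117 114 112
 114 111 113 114 111 110 113 116 113 114 112 113 109 110]
w5 [226 223 184 150 145 147 147 148 145 145 139 129 127 124 119 114 112 110
 109 110 112 120 104  84  82  96 103 108 107  91  78  77] [231 233 234 236 236 236 235 232 230 225 212 204 199 182 172 169 170 171
 179 186 189 182 139  98  88 101 106 113 115 113 113 117]
w6 [148 149 146 149 146 142 124  92  91 102 107 109 109 109 111 111 110 107
 111 108 108 107 106 108 109 110 110 110 108 109 106 107] [236 235 234 230 221 210 177 131 102 105 115 115 117 114 118 113 113 113
 112 115 113 113 111 113 113 115 113 114 113 108 110 110]
(np.float64(246.26826807237967), np.float64(203.70878350881247)) (np.float64(251.52530981386676), np.float64(200.25154051081265))
(np.float64(246.06701991726237), np.float64(198.19276380875544)) (np.float64(251.41751838074725), np.float64(194.71029144333033))
```

Request:
{"op": "carry_out", "data": {"moves": [{"jaw": 0.0, "dx": 0, "dy": 0, "dz": 0.01, "yaw": 0}, {"jaw": 0.0, "dx": 0, "dy": 0, "dz": 0.005, "yaw": 0}, {"jaw": 0.0, "dx": 0, "dy": 0, "dz": 0, "yaw": 0}]}}

```text
t: 14.3
tool_pos: [0.622, 0.004, 0.1548]
orientation: [-0.385, -3.116, 0.0]
force: [-0.8, 0.7, -1.1]
opening: 0.0009
gripper_force: 0.0
```

```bash
python3 st.py
python3 - <<'E'
from h import *
im=save('wrist','w7.png'); s=save('scene','s7.png')
im=im.astype(int);S=im.max(2)-im.min(2);g=im.mean(2).astype(int)
for r in range(180,230,5):
    k=(S[r]<14)&(g[r]<122); c=np.nonzero(k[195:330])[0]+195
    print(r,[tuple(map(int,(q[0],q[-1],g[r,q].mean()))) for q in np.split(c,np.nonzero(np.diff(c)>1)[0]+1) if len(q)>3])
print(im[170:200,240].mean(1).astype(int))
E
```

```text
14.3 [0.62203618 0.00395178 0.15481568] yang 75.91587099790613 F [-0.77855929  0.68300238 -1.14111249] Ftool [0.91902286 0.47336491 1.14285047] 0.0008911674127140134
0.052803846741173444 -14.867009677701784
[ 0.00018936  0.00051978 -0.01018412]
180 [(254, 258, 117)]
185 [(229, 243, 114), (253, 266, 98)]
190 [(227, 295, 111)]
195 [(228, 295, 103)]
200 [(229, 295, 104)]
205 [(229, 294, 104)]
210 [(230, 294, 101)]
215 [(230, 293, 102)]
220 [(230, 254, 94), (256, 293, 104)]
225 [(230, 293, 100)]
[174 149 142 145 145 146 146 146 144 147 147 143 140 139 137 116  93  90
 102 109 109 109 108 102  89  76  77  73  80  87]
```

Request:
{"op": "carry_out", "data": {"moves": [{"jaw": 0.0, "dx": 0, "dy": 0, "dz": 0.004, "yaw": 0}, {"jaw": 0.0, "dx": 0, "dy": 0, "dz": 0.0, "yaw": 0}]}}

```text
t: 14.65
tool_pos: [0.6226, 0.0039, 0.1518]
orientation: [-0.385, -3.118, 0.0]
force: [0.2, -0.2, -0.5]
opening: 0.0003
gripper_force: 0.0
```

Request:
{"op": "carry_out", "data": {"moves": [{"jaw": 0.0, "dx": 0, "dy": 0, "dz": 0.004, "yaw": 0}, {"jaw": 0.0, "dx": 0, "dy": 0, "dz": 0.0, "yaw": 0}]}}

```text
t: 14.9
tool_pos: [0.6225, 0.0039, 0.1476]
orientation: [-0.385, -3.117, 0.0]
force: [0.1, 0.5, 0.2]
opening: 0.0001
gripper_force: 0.0
```

Request:
{"op": "carry_out", "data": {"moves": [{"jaw": 0.0, "dx": 0, "dy": 0, "dz": 0.004, "yaw": 0}, {"jaw": 0.0, "dx": 0, "dy": 0, "dz": 0.0, "yaw": 0}]}}

```text
t: 15.15
tool_pos: [0.6225, 0.0039, 0.1436]
orientation: [-0.385, -3.117, 0.0]
force: [-0.9, -0.3, 0.3]
opening: 0.0007
gripper_force: 0.0
```

```bash
python3 st.py
python3 - <<'E'
from h import *
im=save('wrist','w8.png'); s=save('scene','s8.png').astype(int)
a=cv2.imread('pics/s7.png')[:,:,::-1].astype(int); z=cv2.imread('pics/s0.png')[:,:,::-1].astype(int)
im=im.astype(int);S=im.max(2)-im.min(2);g=im.mean(2).astype(int)
for r in range(180,230,5):
    k=(S[r]<14)&(g[r]<122); c=np.nonzero(k[195:330])[0]+195
    print(r,[tuple(map(int,(q[0],q[-1],g[r,q].mean()))) for q in np.split(c,np.nonzero(np.diff(c)>1)[0]+1) if len(q)>3])
print(im[170:204,240].mean(1).astype(int))
for n,q in(('s0',z),('s7',a),('s8',s)):
  print(n)
  for r in range(190,214,2): print(r,q[r,232:264:2].mean(1).astype(int))
E
```

```text
15.15 [0.62246363 0.00390004 0.14359399] yang 75.92066526848868 F [-0.90528191 -0.2602223   0.28158845] Ftool [ 0.81501441 -0.4726735  -0.28084572] 0.0007402293030150875
0.05323029332941939 -14.802786716416692
[ 0.00061319  0.00046574 -0.02140559]
180 [(211, 216, 110), (222, 225, 112), (228, 231, 118), (242, 245, 92)]
185 [(254, 260, 115)]
190 [(226, 296, 91)]
195 [(223, 297, 106)]
200 [(227, 297, 97)]
205 [(227, 297, 95)]
210 [(227, 296, 96)]
215 [(228, 296, 94)]
220 [(228, 263, 85), (265, 295, 106)]
225 [(228, 295, 98)]
[215 180 152 146 146 147 144 146 148 143 143 144 143 143 138 133 135 133
 127 102  88  92 101 107 105  91  78  76  77  77  77  75  76  76]
s0
190 [140 218 250 252 252 253 253 242 242 242 208 147 209 217 206 193]
192 [244 252 252 253 252 249 226 158 162 182 199 211 222 229 225 217]
194 [252 252 252 252 242 191 140 133 134 159 241 252 253 253 253 252]
196 [252 252 249 225 163 133 130 132 133 138 199 249 253 253 253 253]
198 [237 244 206 140 129 129 130 131 133 133 138 191 248 253 253 253]
200 [159 179 123 105 123 128 130 131 132 133 133 139 216 252 253 253]
202 [115 1
[... 1395 characters left out ...]

194 [251 251 252 251 224 131 127 130 116 102  85  76  74  89 140 206]
196 [251 251 247 216 131 105 126 128 120 122 119 119 139 187 223 232]
198 [234 241 198 104  81  91 115 127 127 127 127 155 195 223 218 222]
200 [154 174 117  82 100 117 118 116 124 128 133 192 203 186 154 217]
202 [114  95  89  99  99 113 110 109 116 125 140 171 166 149 195 246]
204 [ 94  92  96 114 105  94 104 108 110 131 205 233 224 233 247 252]
206 [ 94  98 105 120 134 116  95 107 117 164 238 247 223 215 220 241]
208 [ 99 104 107 122 175 183 125 133 141 221 240 202 149 138 140 166]
210 [105 107 109 118 152 199 199 196 216 248 232 160 133 136 136 143]
212 [105 103 109 116 194 205 232 248 251 252 245 203 123 128 131 139]
```

Request:
{"op": "carry_out", "data": {"moves": [{"jaw": 0.0, "dx": 0, "dy": 0, "dz": 0.007, "yaw": 0}, {"jaw": 0.0, "dx": 0, "dy": 0, "dz": 0.007, "yaw": 0}, {"jaw": 0.0, "dx": 0, "dy": 0, "dz": 0.003, "yaw": 0}, {"jaw": 0.0, "dx": 0, "dy": 0, "dz": 0.0, "yaw": 0}]}}

```text
t: 15.75
tool_pos: [0.6225, 0.0039, 0.1267]
orientation: [-0.385, -3.117, 0.0]
force: [-0.6, -0.1, 0.7]
opening: 0.0007
gripper_force: 0.5
```

Request:
{"op": "carry_out", "data": {"moves": [{"jaw": 0.0, "dx": 0, "dy": 0, "dz": 0.003, "yaw": 0}, {"jaw": 0.0, "dx": 0, "dy": 0, "dz": 0.0, "yaw": 0}]}}

```text
t: 16.0
tool_pos: [0.6229, 0.0039, 0.1241]
orientation: [0.385, 3.118, 0.0]
force: [-0.2, 0.1, 1.7]
opening: 0.0001
gripper_force: 0.6
```

Request:
{"op": "carry_out", "data": {"moves": [{"jaw": 0.0, "dx": 0, "dy": 0, "dz": 0.003, "yaw": 0}, {"jaw": 0.0, "dx": 0, "dy": 0, "dz": 0.0, "yaw": 0}]}}

```text
t: 16.25
tool_pos: [0.623, 0.0039, 0.1214]
orientation: [0.385, 3.117, 0.0]
force: [-0.5, 0.7, 3.5]
opening: 0.0005
gripper_force: 1.8
```

Soft contact starts at a reported z of about 0.127, rising at roughly 0.65 N/mm. That fits the lever's spring at the start of its stroke, so I'll keep pressing.

Request:
{"op": "carry_out", "data": {"moves": [{"jaw": 0.0, "dx": 0, "dy": 0, "dz": 0.004, "yaw": 0}, {"jaw": 0.0, "dx": 0, "dy": 0, "dz": 0.004, "yaw": 0}, {"jaw": 0.0, "dx": 0, "dy": 0, "dz": 0.0, "yaw": 0}]}}

```text
t: 16.62
tool_pos: [0.6225, 0.004, 0.1133]
orientation: [-0.385, -3.117, -0.0]
force: [-3.2, 2.2, 3.9]
opening: 0.0004
gripper_force: 2.1
```

```bash
python3 st.py
python3 - <<'E'
from h import *
im=save('wrist','w9.png').astype(int);S=im.max(2)-im.min(2);g=im.mean(2).astype(int)
for r in range(165,235,5):
    k=(S[r]<14)&(g[r]<122); c=np.nonzero(k[195:330])[0]+195
    print(r,[tuple(map(int,(q[0],q[-1],g[r,q].mean()))) for q in np.split(c,np.nonzero(np.diff(c)>1)[0]+1) if len(q)>3])
E
```

```text
16.625 [0.6224648  0.00401079 0.11327891] yang 75.92196622637651 F [-3.21693349  2.1849216   3.92549288] Ftool [ 3.65399951  1.33672602 -3.92345371] 0.0003715120896216101
0.05320323712511471 -14.687163951747856
[ 0.00059907  0.00036047 -0.05172077]
165 [(228, 231, 114)]
170 [(228, 231, 113)]
175 [(225, 229, 115), (249, 271, 111)]
180 [(195, 203, 79), (218, 228, 109), (243, 260, 97), (270, 277, 117)]
185 [(196, 229, 96), (241, 247, 93)]
190 [(217, 221, 115), (239, 243, 96)]
195 [(223, 299, 99)]
200 [(223, 299, 101)]
205 [(221, 300, 87)]
210 [(224, 300, 86)]
215 [(224, 299, 85)]
220 [(225, 299, 95)]
225 [(225, 299, 97)]
230 [(225, 298, 96)]
```

The pad now follows the tip: its width holds at about 76 px. The effective tip is about 26 mm above the reported TCP, so latching should come near a reported z of 0.098.

Request:
{"op": "carry_out", "data": {"moves": [{"jaw": 0.0, "dx": 0, "dy": 0, "dz": 0.004, "yaw": 0}, {"jaw": 0.0, "dx": 0, "dy": 0, "dz": 0.003, "yaw": 0}, {"jaw": 0.0, "dx": 0, "dy": 0, "dz": 0.0, "yaw": 0}]}}

```text
t: 17.05
tool_pos: [0.6228, 0.0039, 0.1059]
orientation: [-0.385, -3.118, -0.0]
force: [-0.1, 1.0, 1.5]
opening: 0.0003
gripper_force: 0.7
```

Request:
{"op": "carry_out", "data": {"moves": [{"jaw": 0.0, "dx": 0, "dy": 0, "dz": 0.004, "yaw": 0}, {"jaw": 0.0, "dx": 0, "dy": 0, "dz": 0.002, "yaw": 0}, {"jaw": 0.0, "dx": 0, "dy": 0, "dz": 0.0, "yaw": 0}]}}

```text
t: 17.42
tool_pos: [0.6235, 0.0038, 0.101]
orientation: [0.385, 3.116, 0.0]
force: [-1.4, -0.3, 6.9]
opening: 0.0005
gripper_force: 3.5
```

Request:
{"op": "carry_out", "data": {"moves": [{"jaw": 0.0, "dx": 0, "dy": 0, "dz": 0.002, "yaw": 0}, {"jaw": 0.0, "dx": 0, "dy": 0, "dz": 0.0, "yaw": 0}]}}

```text
t: 17.68
tool_pos: [0.6237, 0.0038, 0.1005]
orientation: [0.385, 3.116, -0.0]
force: [-5.9, 0.4, 16.1]
opening: 0.001
gripper_force: 8.4
```

Force dropped at 0.106 as the catch snapped, then rose stiffly at 0.1005 near the end of the stroke. I'll press a touch more, then release and check.

Request:
{"op": "carry_out", "data": {"moves": [{"jaw": 0.0, "dx": 0, "dy": 0, "dz": 0.001, "yaw": 0}, {"jaw": 0.0, "dx": 0, "dy": 0, "dz": 0.0, "yaw": 0}]}}

```text
t: 17.92
tool_pos: [0.6238, 0.0038, 0.1004]
orientation: [0.385, 3.115, -0.0]
force: [-9.5, 0.4, 22.0]
opening: 0.0004
gripper_force: 11.1
```

Request:
{"op": "carry_out", "data": {"moves": [{"jaw": 0.0, "dx": 0, "dy": 0, "dz": -0.01, "yaw": 0}, {"jaw": 0.0, "dx": 0, "dy": 0, "dz": -0.03, "yaw": 0}, {"jaw": 0.0, "dx": 0, "dy": 0, "dz": -0.032, "yaw": 0}, {"jaw": 0.0, "dx": 0, "dy": 0, "dz": 0, "yaw": 0}, {"jaw": 0.0, "dx": 0, "dy": 0, "dz": 0, "yaw": 0}]}}

```text
t: 18.55
tool_pos: [0.6223, 0.0039, 0.1678]
orientation: [-0.385, -3.116, 0.0]
force: [0.7, 0.1, -0.4]
opening: 0.0002
gripper_force: 0.0
```

```bash
python3 st.py
python3 - <<'E'
from h import *
im=save('wrist','w10.png').astype(int);S=im.max(2)-im.min(2);g=im.mean(2).astype(int)
for r in range(164,222,6):
    k=(S[r]<14)&(g[r]<122); c=np.nonzero(k[195:330])[0]+195
    print(r,[tuple(map(int,(q[0],q[-1],g[r,q].mean()))) for q in np.split(c,np.nonzero(np.diff(c)>1)[0]+1) if len(q)>3])
print(g[160:196,240])
E
```

```text
18.55 [0.62227334 0.00389038 0.16780747] yang 75.91559476934879 F [ 0.6911146   0.08913688 -0.43899033] Ftool [-0.6492634   0.2547694   0.43800327] 0.00021131509865444172
0.05304881548933177 -14.8653905775256
[0.00040952 0.0005256  0.00280789]
164 [(200, 207, 111), (252, 268, 112)]
170 [(204, 239, 97), (245, 252, 94), (272, 275, 117)]
176 [(230, 271, 116), (273, 284, 119)]
182 [(233, 283, 115), (285, 288, 117)]
188 [(233, 288, 115)]
194 [(234, 289, 110)]
200 [(235, 289, 110)]
206 [(235, 289, 109)]
212 [(235, 288, 107)]
218 [(235, 282, 100)]
[210 210 207 206 204 206 205 177 149 140 134 123 105 105 112 118 117 116
 118 117 111 116 116 113 115 112 114 119 112 115 112 112 113 112 109 109]
```

The pad is now 56 px wide with its front edge moved up, as predicted for latched. I'll withdraw and do a final check of the knob height and the dies.

Request:
{"op": "carry_out", "data": {"moves": [{"jaw": 0.0, "dx": 0, "dy": 0, "dz": -0.04, "yaw": 0}, {"jaw": 0.0, "dx": 0, "dy": 0, "dz": -0.05, "yaw": 0}, {"jaw": 0.0, "dx": 0, "dy": 0, "dz": -0.04, "yaw": 0}, {"jaw": 0.0, "dx": 0, "dy": 0, "dz": 0, "yaw": 0}, {"jaw": 0.0, "dx": 0, "dy": 0, "dz": 0, "yaw": 0}]}}

```text
t: 19.23
tool_pos: [0.6222, 0.0039, 0.2969]
orientation: [-0.385, -3.115, 0.0]
force: [0.9, 0.2, -0.4]
opening: 0.0001
gripper_force: 0.0
```

```bash
python3 st.py
python3 - <<'E'
from h import *
m=camera_model('wrist');im=save('wrist','w11.png');m1=np.load('m1.npy',allow_pickle=True).item();m3=np.load('m3.npy',allow_pickle=True).item()
H=np.array([.571,.0175])
def P(a,r,z): a=np.radians(a); return [*(H+r*np.array([np.cos(a),np.sin(a)])),z]
def knob(f,m,a):
    g=cv2.imread(f,0); u,v=map(int,proj('wrist',P(a,.12,.1),m)); x0,y0=max(u-22,0),max(v-22,0)
    k=cv2.inRange(g[y0:v+22,x0:u+22],0,62);n,l,s,c=cv2.connectedComponentsWithStats(k);i=1+np.argmax(s[1:,4])
    ct=max(cv2.findContours((l==i).astype(np.uint8),0,1)[0],key=len);print(f,'blob',c[i]+[x0,y0],s[i],'pred',[np.round(proj('wrist',P(a,.12,z),m),1) for z in(.091,.105,.101,.115)])
knob('pics/w1.png',m1,165.8);knob('pics/w3.png',m3,105.8);knob('pics/w11.png',m,105.8)
a=cv2.imread('pics/t0.png').astype(int);b=save('top','t11.png')[:,:,::-1].astype(int)
d=(abs(a-b).max(2)>70).astype(np.uint8);n,l,s,c=cv2.connectedComponentsWithStats(d)
print([list(map(int,q)) for q in s[1:] if q[4]>25])
E
```

```text
19.225 [0.62221485 0.00387674 0.29692422] yang 75.91538313654308 F [ 0.89546734  0.21470817 -0.44187927] Ftool [-0.81751594  0.42641203  0.43938493] 0.00011228077819440684
0.052995791623986294 -14.895864265981785
[-4.97147580e-06  6.24641362e-04  1.31924388e-01]
pics/w1.png blob [243.88888889  65.11111111] [15 29 18  9 54] pred [array([243. ,  54.9]), array([242.4,  52.8]), array([242.6,  53.4]), array([241.9,  51.3])]
pics/w3.png blob [273.5 132. ] [15 15  2  1  2] pred [array([279.8, 138.8]), array([280.6, 139.9]), array([280.3, 139.6]), array([281.1, 140.8])]
pics/w11.png blob [355.30612245  72.33333333] [ 30   5  14  18 147] pred [array([337.3,  81.7]), array([340.2,  80.7]), array([339.4,  81. ]), array([342.4,  79.9])]
[[32, 122, 252, 262, 16096], [328, 177, 11, 5, 37], [242, 179, 14, 9, 37], [373, 183, 48, 71, 969], [337, 191, 18, 4, 26], [389, 209, 17, 17, 218], [260, 218, 16, 14, 77], [374, 248, 41, 23, 407], [54, 276, 9, 6, 38], [77, 276, 9, 6, 40], [66, 278, 6, 8, 30], [372, 284, 15, 8, 47], [96, 287, 9, 8, 38], [116, 288, 5, 12, 32], [372, 297, 42, 16, 162], [264, 303, 3, 10, 27], [396, 307, 13, 7, 33], [266, 324, 16, 6, 37], [277, 347, 6, 9, 35], [277, 357, 7, 11, 46]]
```

Run:
```python
from h import *
m=camera_model('wrist');V=np.array(m['view']).copy();V[:3,3]+=V[:3,:3]@np.array([0,0,.2969-.1678]);m['view']=V
H=np.array([.571,.0175]);a=np.radians(105.8);K=H+.12*np.array([np.cos(a),np.sin(a)])
im=cv2.imread('pics/w10.png');g=cv2.cvtColor(im,cv2.COLOR_BGR2GRAY)
for z in(.105,.115):
    t=np.linspace(0,6.28,60);p=np.array([proj('wrist',[K[0]+.015*np.cos(q),K[1]+.015*np.sin(q),z],m) for q in t]);print(z,p.min(0),p.max(0))
for r in range(40,100,4):print(r,g[r,330:412:3])
```

```text
0.105 [365.02019374  48.06874658] [399.60489761  85.24105097]
0.115 [369.4300015   45.52554028] [405.4192731   84.28157929]
40 [226 230 230 228 190 228 230  98  96  95  95  96  92  88  91  89  88  86
  87  86  84  88  89  86  83  84  81  84]
44 [232 227 246 239 229 231 232 176  93  94  93  91  92  92  96  91  90  90
  91  86  83  81  87  85  84  79  80  82]
48 [242 241 248 230 226 232 229 234 119  99  97  96  95  91  92  90  86  65
  59  55  56  53  56  62  72  65  61  74]
52 [249 238 233 233 227 228 231 231 221  91  94  90  93  86  64  56  66  61
  64  61  59  58  55  53  52  50  48  51]
56 [250 230 232 234 233 226 229 230 233 159  91  91  57  54  66  66  64  64
  64  63  67  68  57  53  51  51  50  48]
60 [191 234 229 232 235 157 139 167 159 113  74  51  56  66  68  64  65  67
  70  70  67  69  63  54  50  48  48  40]
64 [102 230 218 190 149 140 119 107  82  62  55  54  60  71  65  67  67  66
  68  67  70  73  68  52  53  57  54  50]
68 [ 96 116 150 135  90  83  79  71  73  57  53  50  60  67  68  69  68  68
  68  69  72  72  70  57  58  54  56  55]
72 [98 93 85 82 84 79 73 69 76 55 57 56 59 65 69 66 66 65 68 69 67 73 61 55
 58 57 59 53]
76 [88 84 86 83 84 81 69 67 80 59 54 52 54 64 68 67 66 64 68 66 69 62 58 59
 59 83 86 86]
80 [85 86 83 81 84 85 75 65 72 76 54 52 53 53 62 66 66 62 65 66 57 60 57 79
 85 86 85 85]
84 [85 85 88 84 82 83 83 71 65 65 70 56 53 48 49 48 55 58 69 84 87 88 88 84
 85 83 84 82]
88 [ 86  89  92  86  82  89 106 105 111 100 114 182 206 211 111  91  92  90
  86  85  83  84  87  82  86  82  82  84]
92 [110 114 113 116 115 115 114 117 143 203 211 203 210 210 204  83  89  90
  86  85  86  86  86  90  90  89  89  90]
96 [120 117 116 117 117 114 161 210 209 214 216 205 205 210 213 145  85  88
  93  90  92  96  92  95  91  93  89  86]
```

The knob's top face spans about 365–398 × 49–84. That matches the fully home prediction (365–400 × 48–85) and not the raised one. The lever is latched and the robot is clear, so I'm handing in.

```bash
python3 -c "
from plant import close_job
print(close_job())"
```

```text
the job is handed in; nothing more can be done
None
```

The job is handed in: the turret is at the −60° notch with the broad-headed die under the ram, the plunger is home and the ram lever is latched down. I checked the plunger and lever in the final images, but not the dies or bystanders after the press; no verdict came back.

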